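# Snap the cover onto a moulded housing

### The arm

A 6-joint arm with a two-finger parallel gripper is mounted at the origin on the work surface. World frame = base frame: x ahead of the robot, y to its left, z up, the work surface at z = 0. Lengths are in m, angles in degrees, forces in N, time in s.
With the tool pointing down it reaches from about 0.4 to 0.825 m from the base axis. Payload 7 kg.
Tool frame: the origin (TCP) lies at the very end of the fingers, on their centre line; the grasp point (between the pads) lies 19 mm behind it (r.grasp_offset is the z of the grasp point in the tool frame, in m); z points along the fingers, y is the direction in which the jaws open and shut (so a half turn about z gives the same grasp; the last joint's range is limited). The gripper opens to 88 mm and grips with 3 to 60 N. Pads are 19 mm wide; open, the fingers measure 130 mm over their backs; the gripper's body (78 mm by 193 mm) begins 47 mm behind the grasp point.
Start: joints at [90.418, 20.546, 0.682, 0, -70.136, -16.507], TCP at [0.187, 0.649, 0.227] pointing down, gripper open.
Joint ranges: [-176.03, 176.03], [-82.01, 121.73], [-58.28, 71.71], [-173.87, 95.51], [-174.79, -0.11], [-173.66, 173.66]. Speed limits (degrees/s): [136.94, 136.94, 172.46, 180, 180, 180].

### API

Orientations are given as [roll, pitch, yaw] about the fixed x, y, z axes, in that order (R = Rz(yaw) Ry(pitch) Rx(roll)).
In Python, from plant import r gives the robot as it stands.
- The arm moves only by the tool carry_out, never from a script. Its argument "plan" is a list of rows, each a list of 6 numbers: the shift along the world's x, y, z in m, then the turn, a rotation vector about the world's x, y, z in rad. In form: [[tx, ty, tz, wx, wy, wz], ...]. A call has 1 to 12 rows; each row shifts and turns the pose as measured when the row begins; what a row does not reach is not made up. A row lasts 1/12 s, in which the tool goes at most 41.7 mm and 7.16 degrees, less where a joint would pass 70% of its speed; a pose out of reach is approached as far as the arm can. A call with a gripper value outside its range is refused whole. "fingers" is the closure, from -1 (fully open) to 1 (shut), set as the call begins (left out, the last holds). The fingers move at their own pace and stop on an object; "force" is the grip in N (left out, the last holds). Time passes only in rows, so rows that do not move let the fingers close. It gives the time, the measured TCP pose, the force and the opening at its end, in the units of the state.
- r.get_state(): the state, without advancing time (a new reading comes with each control period).
- r.capture(name): name is "side" or "top" or "wrist"; returns the picture (384x512x3 uint8, red, green, blue); there is no depth.
- r.camera_model(name): a dict with "fov_y" (degrees; the focal length in pixels is half the picture's height over the tangent of half this angle, whatever the lens; pixels are square), "cx", "cy" (the principal point, pixels), "k1" (the pictures are not rectified: a ray, as slopes to the right and down, at radius r is drawn at 1 + k1 r^2 times it, then the intrinsics apply), "R" (3x3) and "t" (3): a world point X has camera coordinates R X + t; the wrist camera has in their place "mount" (4x4, takes a point from camera to tool coordinates, whose origin is the TCP and whose axes are the flange's). Camera axes: x right, y down, z forward; pixel columns grow to the right and rows downward; lengths in m; the calibration is good to about 2 mm. A picture is of the moment at which its call begins: read the wrist's pose just before it. camera_model takes no time and is no camera call.
- r.close_job(): hands the job in, once; it reports no verdict.
The state is a dict: "time_s": time; "joints": joint angles; "qd": joint speeds; "joint_torque": joint torques, N m; "tcp_pos": TCP position; "eef_rot": TCP orientation; "contact_force": force on the tool from outside, world axes, zero at the start; "moment": the same for the moment, N m; "gripper_width": finger opening in m.
Only numpy, scipy, OpenCV 4.12 (cv2) and the standard library are available. Lean on these libraries where they do the work, as an engineer would, in place of code of your own. Each camera call takes 0.05 s, during which the arm holds its last target.

### The job

Pick up the long clip-on cover by its rib and fit it the right way round on the white housing in the sprung fixture, so that the housing's post comes up through the cover's window. Press it straight down, firmly but without forcing it, until the clips at both ends have snapped over the rim and the cover lies flush all round, then let go. Leave the bin, the short cover, the jar and the screwdriver where they are.

Things in the scene. Friction and masses are not known exactly. Their poses are not given: they have to be found in the camera images.
- cover: Loose white cover, 176 x 86 mm, about 0.2 kg. Origin: centre of its foot (lower edge of its two side skirts, on which it stands); x along its length, z up; x starts within 70 degrees of straight ahead. Flat plate: underside 26 mm, top face 30 mm above the origin. Skirts along the long sides, 110 mm long, 78 mm apart inside at the plate, flared to 82 mm at the foot.
- cover_rib (a point): Centre of the top of the cover's grip rib, 54 mm above the cover's origin. The rib runs along the cover's x: 70 mm long, 14 mm wide, 24 mm high above the plate. Axes as the cover's.
- cover_window (a point): Centre of the rectangular window through the cover's plate, 22 mm along x, 16 mm along y, at x = +45, y = +27 mm, on the plate's underside. The post of the housing must come up through it.
- cover_end_a (a point): On the underside of the cover's plate below the grey press disc at its +x end (the window's end): x = +66, y = 0, 26 mm above the origin; plate top 4 mm higher. Near each end (x = 83.5 mm) a 46 mm wide clip arm hangs 24 mm below the plate, hook inward with a sloping lead-in; it springs outward up to 6 mm. An end clicks home at about 13 to 25 N of push on its disc (friction varies).
- cover_end_b (a point): The same below the press disc at the -x end: x = -66 mm. The lead-ins first touch the rim with the plate about 20 mm above home; an end that has not clicked stays several mm high; a clicked one has about 1 mm of play. An end can be pressed home before the other. More than about 42 N of push counts as forcing it.
- housing_seat (a point): Centre of the housing's rim plane, where the underside of the cover's plate comes to rest; x along the housing, z up. 80 to 96 mm above the bench. Open white box, 164 x 74 mm over the rim, 40 mm high, with a 12 mm deep outward lip at each end for the clips. It floats: a push sinks it on springs and then on a stiff slide, 12 to 28 mm until it stops hard; some of that does not come back.
- housing_post (a point): Top centre of the square post of the housing, 16 mm along x, 10 mm along y, at x = +45, y = +27 mm from the seat point and 12 mm above it. It passes through the cover's window, so the cover's x must point the same way as the housing's; the wrong way round the cover cannot go down.
- nest: Fixed aluminium base plate of the fixture, 230 x 130 x 10 mm, under the housing, with four corner pins 22 mm high. Origin: centre of its underside on the bench; axes parallel to the housing's, x straight ahead within about 25 degrees.
- bin: Blue open parts bin, 200 x 150 x 75 mm, bystander. Origin: centre of its underside.
- short_cover: Bystander: another white cover, only 120 mm long (84 mm wide, 38 mm high), with no clips and no window. Origin: centre of its foot.
- jar: Grey jar with white cap, 64 mm diameter, 90 mm high, bystander. Origin: centre of its underside.
- screwdriver: Screwdriver with a black handle, 190 mm long, lying on the bench, bystander.
- overload (a joint): Overload plate at the foot of the fixture, under slide and housing: 0 normally; it is pushed down (m, up to 0.006) only when the housing has come to its hard stop and is pushed with more than about 36 N; 0.002 means about 42 N, and the cover has been forced.
Not all that is in view belongs to the job. Leave any red or yellow look-alike of the cover alone.

How it is judged:
By the outcome, as a careful person would: the job done as asked, in the order asked, and still so for the second after the job is handed in, with the robot touching nothing.
It also fails if it takes over 58 s, if anything falls off the work surface, if the arm or the gripper's body presses on something with over 40 N, if the wrist force passes 120 N, or if a joint passes its speed limit or range.

## Working session

There is one attempt and no reset: what is moved stays moved. The work goes in short steps, Python scripts to look and compute and a tool call to move; the robot and the scene stay as the last step left them, time stands still between calls to the robot, and variables do not carry over. Pictures are saved under pics/ and viewed, and the job is handed in when it is done.

Besides the shell and the picture viewer there is one more tool, called after "Emit:" by a JSON object that holds its "api" and its "payload", one argument or row to a line. carry_out: Moves the arm, as the interface text tells. Its arguments: {"type":"object","properties":{"plan":{"type":"array"},"fingers":{"type":"number"},"force":{"type":"number"}},"required":["plan"]}

```bash
mkdir -p pics; ls; cat > h.py <<'E'
import numpy as np,cv2
from plant import r
from scipy.spatial.transform import Rotation as Ro
def save(n,img,s=1.5):
    im=cv2.resize(img[:,:,::-1],None,fx=s,fy=s,interpolation=cv2.INTER_CUBIC); cv2.imwrite('pics/'+n+'.png',im)
E
python3 - <<'E'
from h import *
s=r.get_state(); print(s)
for n in ('side','top','wrist'):
    im=r.capture(n); np.save('pics/%s0.npy'%n,im); save(n+'0',im)
    print(n,r.camera_model(n))
E
```

```text
pics
{'time_s': 0.0, 'joints': array([ 9.04187777e+01,  2.05910935e+01,  6.32065305e-01, -2.10607972e-02,
       -7.01352752e+01, -1.65084111e+01]), 'qd': array([ 0.05727789,  0.00715688, -0.00861546, -0.06740909,  0.08941279,
        0.06879153]), 'joint_torque': array([-8.63951955e-04, -5.82716918e+01,  2.93047106e+01,  6.99704289e+00,
        6.87337102e-03, -1.72168834e-04]), 'tcp_pos': array([0.18693754, 0.64807253, 0.22561061]), 'eef_rot': array([ 1.79903958e+02, -7.81742229e-03, -1.60967996e+01]), 'contact_force': array([-0.74438064, -0.1029326 ,  0.25589152]), 'moment': array([-0.01534347, -0.00273556,  0.0507858 ]), 'gripper_width': 0.08772984345983577}
side {'fov_y': 56.22336425907935, 'cx': 253.17873370433728, 'cy': 187.8418413610604, 'k1': -0.07520054764269177, 'R': array([[ 0.88041068, -0.47395723,  0.01554298],
       [-0.3398211 , -0.65342573, -0.67642918],
       [ 0.33075468,  0.59025364, -0.73634365]]), 't': array([-0.47012516,  0.23228425,  1.0913917 ])}
top {'fov_y': 53.9341243207846, 'cx': 259.909117905729, 'cy': 191.87534179192193, 'k1': 0.01361420332805763, 'R': array([[ 0.05297335, -0.99859195,  0.00281712],
       [-0.97580025, -0.05236322, -0.21230161],
       [ 0.21215019,  0.00849739, -0.97720013]]), 't': array([-0.04178535,  0.54231951,  1.22292529])}
wrist {'fov_y': 71.98959703728893, 'cx': 254.81082812084367, 'cy': 195.07583919504515, 'k1': -0.0431839515741766, 'mount': array([[ 3.99671714e-04, -9.63283975e-01, -2.68484307e-01,
         7.14763645e-02],
       [ 9.99999920e-01,  3.79111246e-04,  1.28424243e-04,
        -7.05394774e-04],
       [-2.19235946e-05, -2.68484337e-01,  9.63284050e-01,
        -1.58180487e-01],
       [ 0.00000000e+00,  0.00000000e+00,  0.00000000e+00,
         1.00000000e+00]])}
```

View pics/side0.png

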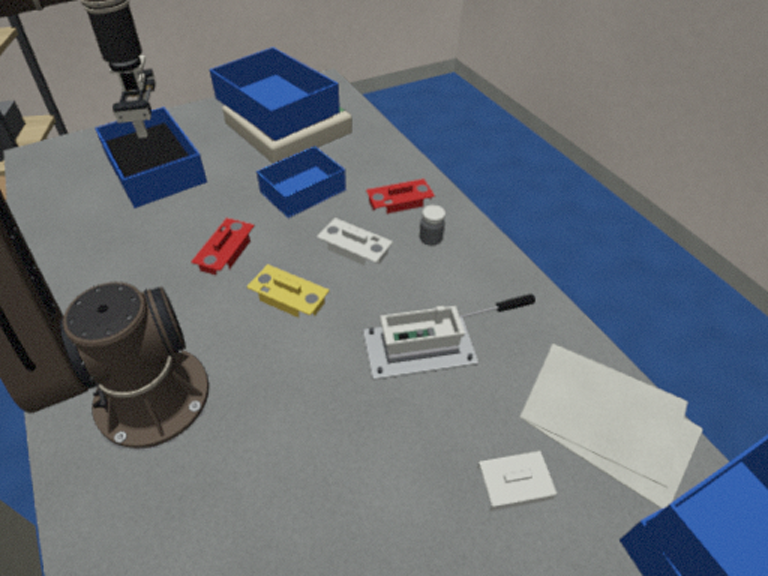

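View pics/top0.png

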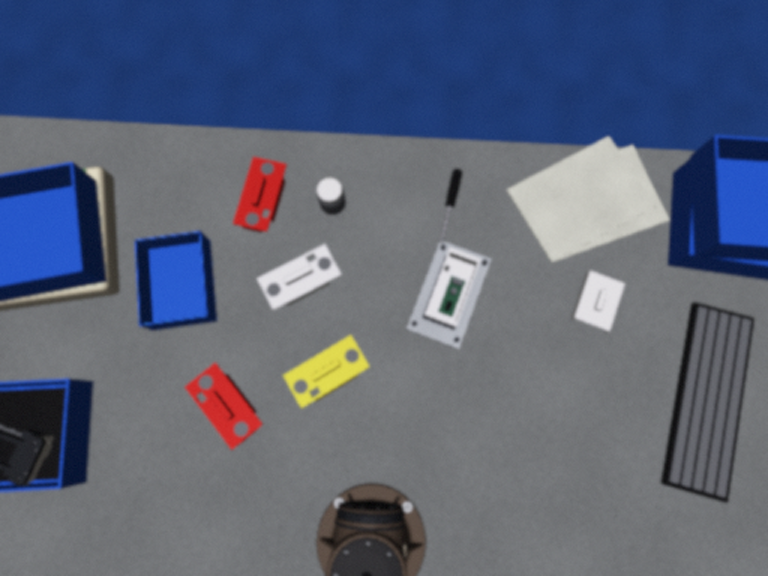

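View pics/wrist0.png

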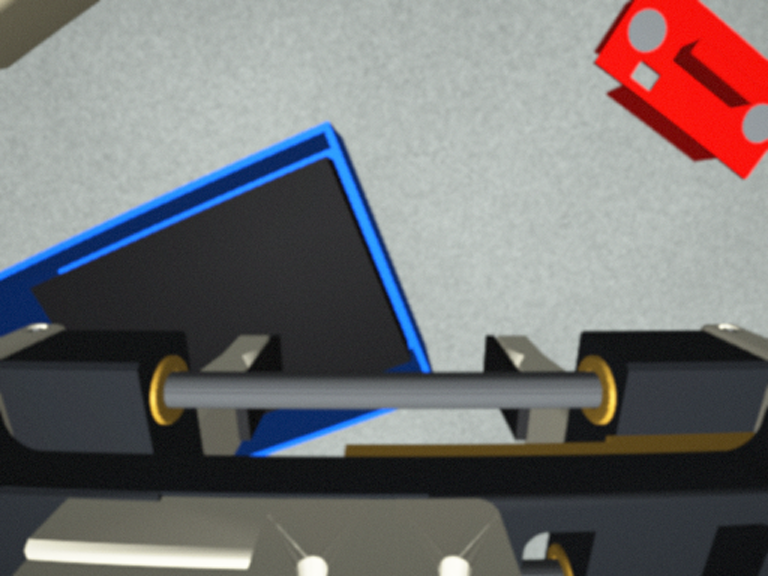

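Candidates for the cover (top picture, 1.5x): white at (299,276), the choice, with discs and a window; small white with a rib at (600,300), the short cover; red at (260,194) and (224,405), and yellow at (326,371), all look-alikes. I'll check the white one in a close crop.

```bash
python3 - <<'E'
from h import *
t=np.load('pics/top0.npy'); s=np.load('pics/side0.npy')
a=cv2.resize(t[155:215,160:240],None,fx=5,fy=5,interpolation=cv2.INTER_CUBIC)
b=cv2.resize(t[155:235,265:335],None,fx=5,fy=5,interpolation=cv2.INTER_CUBIC)
c=cv2.resize(s[140:180,205:270],None,fx=5,fy=5,interpolation=cv2.INTER_CUBIC)
d=cv2.resize(s[195:255,235:325],None,fx=4,fy=4,interpolation=cv2.INTER_CUBIC)
W=np.zeros((600,800,3),np.uint8)
W[:300,:400]=a;W[:400,420:770]=b;W[310:510,:325]=c
W[360:600,440:800]=d
cv2.imwrite('pics/crop0.png',W[:,:,::-1])
E
```

```text
(no output)
```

View pics/crop0.png

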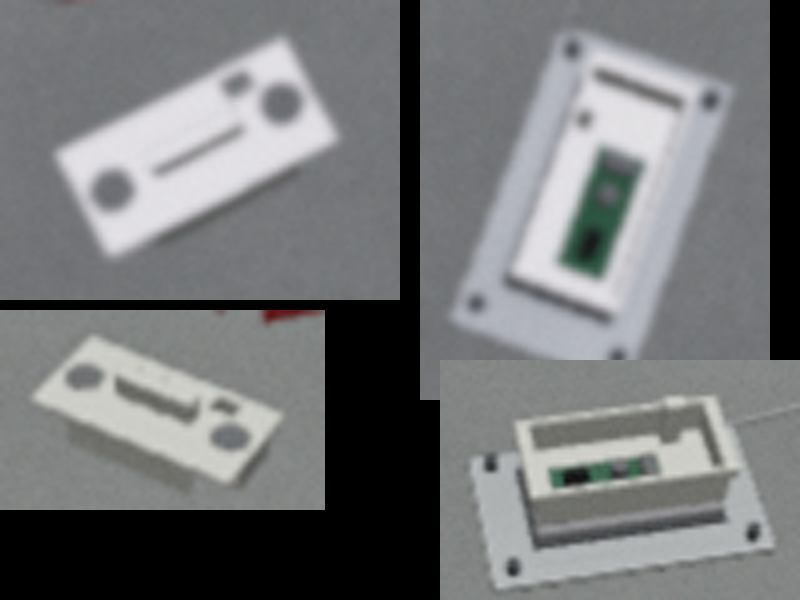

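The crop shows the white cover with two discs, rib, and window at its upper-right end. The housing post is at its far-left corner, so the housing's +x points ahead. Next I get coarse positions by triangulating the discs, rim corners and post.

```bash
cat >> h.py <<'E'
def ray(cam,uv,pose=None):
    f=192/np.tan(np.radians(cam['fov_y']/2))
    d=(np.array(uv,float)-[cam['cx'],cam['cy']])/f
    rd=np.linalg.norm(d); rr=rd
    for _ in range(30): rr=rd/(1+cam['k1']*rr*rr)
    d=d*(rr/rd if rd>0 else 1)
    v=np.array([d[0],d[1],1.])
    if 'R' in cam: o=-cam['R'].T@cam['t']; w=cam['R'].T@v
    else:
        T=pose@cam['mount']; o=T[:3,3]; w=T[:3,:3]@v
    return o,w/np.linalg.norm(w)
def proj(cam,X,pose=None):
    f=192/np.tan(np.radians(cam['fov_y']/2))
    if 'R' in cam: c=cam['R']@X+cam['t']
    else: c=(np.linalg.inv(pose@cam['mount'])@np.append(X,1))[:3]
    s=c[:2]/c[2]; s=s*(1+cam['k1']*(s@s)); return s*f+[cam['cx'],cam['cy']]
def plane(o,d,z): return o+d*(z-o[2])/d[2]
def tri(rays):
    A=np.zeros((3,3));b=np.zeros(3)
    for o,d in rays:
        P=np.eye(3)-np.outer(d,d);A+=P;b+=P@o
    X=np.linalg.solve(A,b)
    return X,[np.linalg.norm((np.eye(3)-np.outer(d,d))@(X-o)) for o,d in rays]
def pose(s):
    T=np.eye(4);T[:3,:3]=Ro.from_euler('xyz',s['eef_rot'],degrees=True).as_matrix();T[:3,3]=s['tcp_pos'];return T
E
python3 - <<'E'
from h import *
ct,cs=r.camera_model('top'),r.camera_model('side')
T=lambda x,y,ox=160,oy=155,k=5:ray(ct,((x+.5)/k-.5+ox,(y+.5)/k-.5+oy))
S=lambda x,y,ox=205,oy=140,k=5:ray(cs,((x+.5)/k-.5+ox,(y+.5)/k-.5+oy))
S2=lambda x,y:S(x-440,y-360,235,195,4)
T2=lambda x,y:T(x-420,y,265,155,5)
for n,a,b in [('A',T(281,103),S(230,437-310)),('B',T(112,190),S(84,377-310)),('win',T(236,84),S(224,406-310))]:
    print(n,tri([a,b]), plane(*a,.03),plane(*b,.03))
for n,a,b in [('rim near L',T2(508,278),S2(516,422)),('rim near R',T2(612,318),S2(530,498)),('far R',T2(690,100),S2(738,472)),('farL',T2(588,66),S2(715,398)),('post',T2(585,118),S2(674,400))]:
    print(n,tri([a,b]))
E
```

```text
A (array([0.60117634, 0.14521615, 0.02864418]), [np.float64(0.000518758471756825), np.float64(0.0005187584717568174)]) [0.60134004 0.1449018  0.03      ] [0.59996184 0.14402752 0.03      ]
B (array([0.53241598, 0.25755462, 0.02816093]), [np.float64(0.0008514176744082278), np.float64(0.0008514176744083751)]) [0.53287896 0.25695628 0.03      ] [0.53077015 0.25575038 0.03      ]
win (array([0.61332194, 0.17788194, 0.02838211]), [np.float64(0.0004998686638436249), np.float64(0.0004998686638436225)]) [0.61338523 0.17749922 0.03      ] [0.61197414 0.1763917  0.03      ]
rim near L (array([ 0.48294085, -0.09032411,  0.0829379 ]), [np.float64(0.002327952893898739), np.float64(0.002327952893898704)])
rim near R (array([ 0.45914899, -0.15935831,  0.08105447]), [np.float64(0.0011084882277748469), np.float64(0.0011084882277748334)])
far R (array([ 0.61369271, -0.20932654,  0.07597456]), [np.float64(0.003521147063837787), np.float64(0.0035211470638379073)])
farL (array([ 0.63505007, -0.14016339,  0.07960014]), [np.float64(0.005812390375811698), np.float64(0.005812390375811561)])
post (array([ 0.59461325, -0.13782168,  0.09686733]), [np.float64(0.0063218974582904775), np.float64(0.006321897458290476)])
```

Emit:
{"api": "carry_out", "payload": {
  "plan": [
    [0.026,-0.03,0,0,0,-0.09],
    [0.026,-0.03,0,0,0,-0.09],
    [0.026,-0.03,0,0,0,-0.09],
    [0.026,-0.03,0,0,0,-0.09],
    [0.026,-0.03,0,0,0,-0.09],
    [0.026,-0.03,0,0,0,-0.09],
    [0.026,-0.03,0,0,0,-0.09],
    [0.026,-0.03,0,0,0,-0.09],
    [0.026,-0.03,0,0,0,-0.02],
    [0.026,-0.03,0,0,0,0],
    [0.026,-0.03,0,0,0,0],
    [0.026,-0.03,0,0,0,0]
  ]
}}

```text
time_s: 1.15
tcp_pos: [0.5025, 0.2746, 0.2213]
eef_rot: [179.7, -0.1, -60.0]
contact_force: [1.6, 0.8, 0.1]
gripper_width: 0.0878
```

Emit:
{"api": "carry_out", "payload": {
  "plan": [
    [0.02,-0.01,0,0,0,0.02],
    [0,0,0,0,0,0],
    [0,0,0,0,0,0]
  ]
}}

```text
time_s: 1.4
tcp_pos: [0.5268, 0.2568, 0.2206]
eef_rot: [179.6, -0.1, -59.3]
contact_force: [-0.1, -0.1, -0.2]
gripper_width: 0.0875
```

```bash
python3 - <<'E'
from h import *
s=r.get_state(); im=r.capture('wrist'); np.savez('pics/w1.npz',im=im,T=pose(s)); save('w1',im); print(s['tcp_pos'],s['eef_rot'],s['qd'],s['joints'],s['contact_force'])
E
```

```text
[0.52675947 0.2567623  0.22060136] [ 1.79566091e+02 -1.18453065e-01 -5.92658724e+01] [-2.30482372  1.27407241  0.82256272  0.41250492  0.12749947  1.70534356] [ 4.50962183e+01  1.27204477e+01 -1.10719589e+01  7.75254431e-03
 -6.66573240e+01 -1.43656390e+01] [-0.07843264 -0.10152227 -0.18009923]
```

View pics/w1.png

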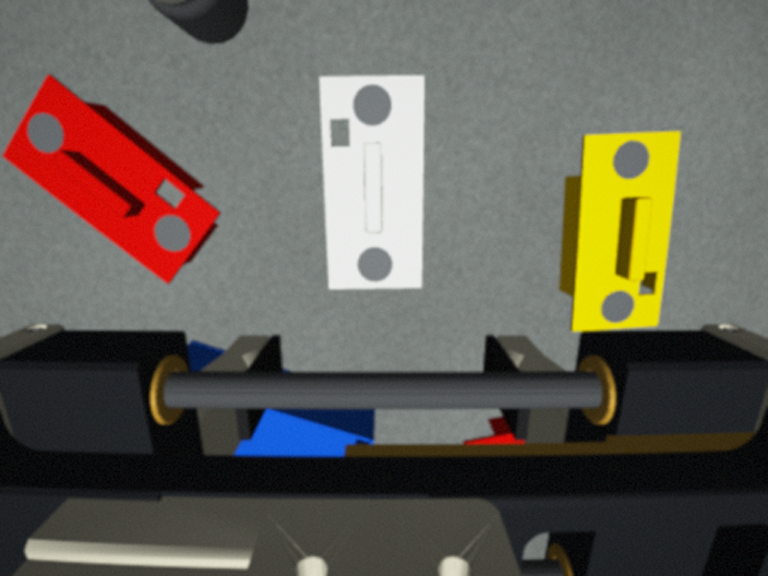

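The wrist view shows the cover upright at centre: discs at (372,104) and (375,264), window at (340,132), rib centre (373,187). I'll take a second, shifted view for stereo.

Emit:
{"api": "carry_out", "payload": {
  "plan": [
    [0.025,0.005,-0.02,0.007,0,0],
    [0.025,0.005,-0.02,0,0,0.01],
    [0,0,-0.01,0,0,0],
    [0,0,0,0,0,0]
  ]
}}

```text
time_s: 1.78
tcp_pos: [0.5762, 0.2707, 0.1704]
eef_rot: [180.0, 0.3, -58.4]
contact_force: [-0.2, -0.9, -0.8]
gripper_width: 0.0879
```

```bash
cat >> h.py <<'E'
def comps(mask,amin=60,amax=1e9):
    n,l,st,c=cv2.connectedComponentsWithStats(mask.astype(np.uint8),connectivity=4)
    return [(st[i],c[i],l==i) for i in range(1,n) if amin<=st[i][4]<=amax]
def coverpts(im):
    """discs & window centroids in wrist image: grey holes inside the white plate"""
    g=im.astype(int); w=((g.min(2)>175)&(g.max(2)-g.min(2)<30)).astype(np.uint8)
    w[222:]=0
    best=max(comps(w,300),key=lambda c:c[0][4])
    cs,_=cv2.findContours(best[2].astype(np.uint8),cv2.RETR_EXTERNAL,cv2.CHAIN_APPROX_NONE)
    c=max(cs,key=cv2.contourArea)
    f=np.zeros(w.shape,np.uint8);cv2.drawContours(f,[c],-1,1,-1)
    holes=comps((f==1)&(best[2]==0),30)
    return best,c,[(h[1],h[0]) for h in holes]
E
python3 - <<'E'
from h import *
s=r.get_state(); im=r.capture('wrist'); np.savez('pics/w2.npz',im=im,T=pose(s)); save('w2',im); print(s['tcp_pos'],s['eef_rot'],s['qd'])
for n in('w1','w2'):
    d=np.load(f'pics/{n}.npz'); b,c,h=coverpts(d['im']); print(n,b[0],cv2.minAreaRect(c)); [print(x) for x in h]
E
```

```text
[0.5762106  0.27071619 0.17043556] [179.98130704   0.31144404 -58.44047324] [ 0.41370722  1.82862405  2.35490848  0.64207294 -0.67070191  0.51624767]
w1 [ 213   50   70  143 8338] ((247.5, 121.0), (142.0, 69.0), 90.0)
(array([247.74397032,  69.61966605]), array([236,  56,  25,  28, 539], dtype=int32))
(array([226.31981982,  88.17117117]), array([220,  79,  13,  19, 222], dtype=int32))
(array([249.51758794, 175.72361809]), array([239, 165,  22,  22, 398], dtype=int32))
w2 [  256    50    83   164 10781] ((296.9299621582031, 131.74569702148438), (81.08100891113281, 163.0938262939453), 0.43405067920684814)
(array([296.99455782,  73.45986395]), array([283,  58,  29,  32, 735], dtype=int32))
(array([270.84912281,  94.41754386]), array([264,  84,  15,  21, 285], dtype=int32))
(array([289.99453552, 136.56830601]), array([288, 105,   5,  65, 183], dtype=int32))
(array([292.14174757, 194.84271845]), array([280, 183,  26,  25, 515], dtype=int32))
```

View pics/w2.png

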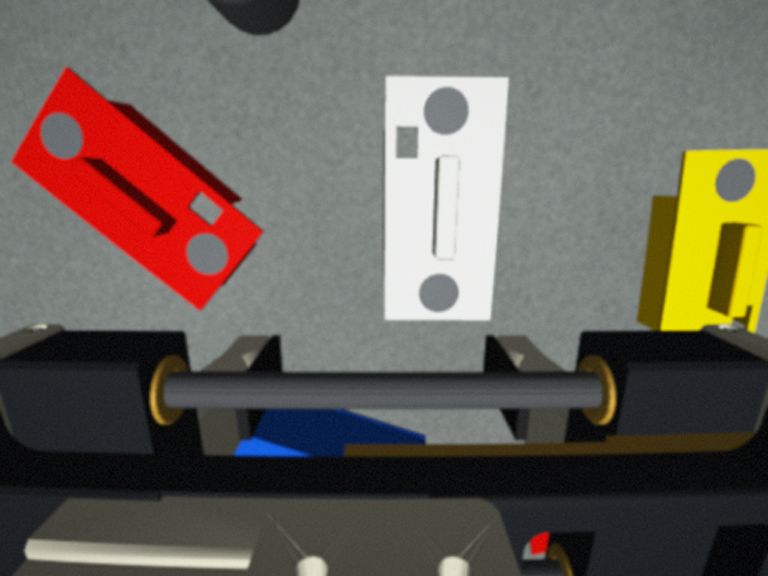

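```bash
python3 - <<'E'
from h import *
cw=r.camera_model('wrist');ct=r.camera_model('top');cs=r.camera_model('side')
D={n:np.load(f'pics/{n}.npz') for n in('w1','w2')}
def R(n,uv): return ray(cw,uv,D[n]['T'])
m=lambda x,y:((x+.5)/1.5-.5,(y+.5)/1.5-.5)
P={}
for k,a,b in[('A',(247.74,69.62),(296.99,73.46)),('B',(249.52,175.72),(292.14,194.84)),('win',(226.32,88.17),(270.85,94.42)),('rib',m(373.5,187.5),m(448,207))]:
    X,e=tri([R('w1',a),R('w2',b)]);z=.054 if k=='rib' else .03; print(k,X.round(4),np.round(e,4),plane(*R('w1',a),z).round(4),plane(*R('w2',b),z).round(4)); P[k]=X
d=P['A']-P['B'];print(np.linalg.norm(d),np.degrees(np.arctan2(d[1],d[0])),(P['A']+P['B'])/2)
for n,a,b in(('w1',(247.74,69.62),(249.52,175.72)),('w2',(296.99,73.46),(292.14,194.84))):
    p,q=plane(*R(n,a),.03),plane(*R(n,b),.03);d=p-q;print(np.linalg.norm(d),np.degrees(np.arctan2(d[1],d[0])),(p+q)/2)
E
```

```text
A [0.6011 0.1457 0.03  ] [0.0001 0.0001] [0.6011 0.1458 0.03  ] [0.6011 0.1456 0.03  ]
B [0.5323 0.2584 0.0302] [0. 0.] [0.5323 0.2584 0.03  ] [0.5322 0.2584 0.03  ]
win [0.6132 0.1777 0.0293] [0.0001 0.0001] [0.6131 0.1778 0.03  ] [0.6132 0.1777 0.03  ]
rib [0.5665 0.2011 0.0528] [0.0003 0.0003] [0.5665 0.2014 0.054 ] [0.5668 0.2008 0.054 ]
0.13200484390504336 -58.576933641652076 [0.56669912 0.20203205 0.03011977]
0.1320138687120985 -58.57892188504847 [0.56668033 0.20208056 0.03      ]
0.1321039049385652 -58.56743043436538 [0.56668385 0.20200763 0.03      ]
```

Emit:
{"api": "carry_out", "payload": {
  "plan": [
    [-0.003,-0.023,-0.02,0,-0.004,0],
    [-0.003,-0.023,-0.02,0,0,0],
    [-0.003,-0.022,-0.02,0,0,0],
    [0,0,-0.015,0,0,0],
    [0,0,0,0,0,0],
    [0,0,0,0,0,0]
  ],
  "fingers": -1,
  "force": 40
}}

```text
time_s: 2.33
tcp_pos: [0.5641, 0.2063, 0.1009]
eef_rot: [-179.3, 0.2, -57.9]
contact_force: [0.4, -0.1, 0.2]
gripper_width: 0.0875
```

Emit:
{"api": "carry_out", "payload": {
  "plan": [
    [0.002,-0.004,-0.03,-0.003,0.005,-0.01],
    [0,0,0,0,0,0],
    [0,0,0,0,0,0]
  ]
}}

```text
time_s: 2.58
tcp_pos: [0.5683, 0.2064, 0.0769]
eef_rot: [-179.2, 0.1, -58.3]
contact_force: [-0.1, 0.8, 0.6]
gripper_width: 0.0874
```

Emit:
{"api": "carry_out", "payload": {
  "plan": [
    [-0.001,-0.004,-0.02,-0.005,0.009,-0.005],
    [0,0,-0.012,0,0,0],
    [0,0,0,0,0,0],
    [0,0,0,0,0,0]
  ]
}}

```text
time_s: 2.92
tcp_pos: [0.5706, 0.2071, 0.0519]
eef_rot: [-179.2, 0.1, -58.3]
contact_force: [-0.8, 0.4, -0.3]
gripper_width: 0.0879
```

```bash
python3 - <<'E'
from h import *
s=r.get_state(); im=r.capture('wrist');save('w3',im);print(s['tcp_pos'],s['eef_rot'],s['qd'],s['joints'])
s=r.get_state();print(s['tcp_pos'],s['eef_rot'],s['qd'])
E
```

```text
[0.57064447 0.20713527 0.05187028] [-1.79180282e+02  1.40028571e-01 -5.82677279e+01] [ 0.53827552 -0.22022005  0.35895643  0.1361668   0.009012   -0.26758124] [ 38.33836459  23.19710623 -20.7507977   -0.06309189 -45.22172829
  -6.56297895]
[0.57073185 0.20721525 0.05200418] [-1.79158877e+02  1.45144079e-01 -5.82711689e+01] [-0.2698105  -0.16538641 -0.17841964 -0.05134512  0.1183324   0.07402323]
```

View pics/w3.png

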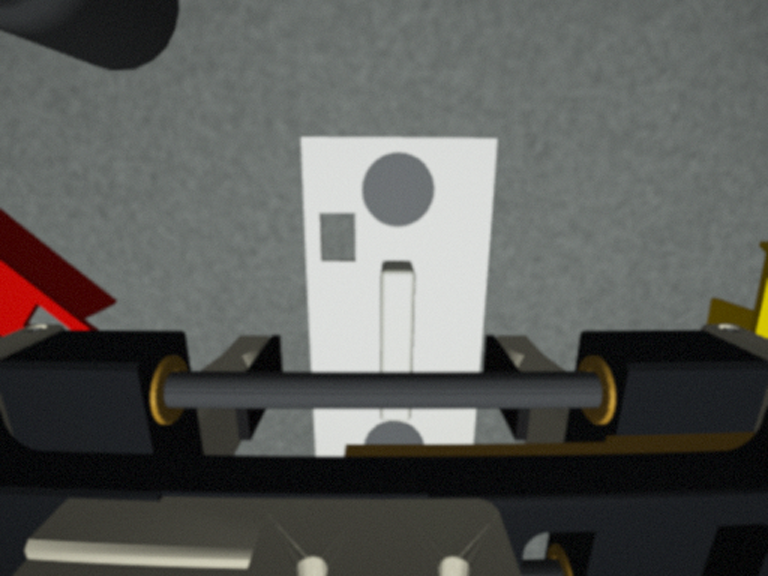

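The cover sits between the open jaws, rib at (397,320), about 5 mm off along the rib. I'll correct that and lower.

Emit:
{"api": "carry_out", "payload": {
  "plan": [
    [-0.003,-0.004,-0.008,-0.007,0.012,-0.004],
    [-0.002,-0.003,-0.005,-0.004,0.006,0],
    [-0.001,-0.001,-0.003,0,0,0]
  ]
}}

```text
time_s: 3.22
tcp_pos: [0.5658, 0.2002, 0.0382]
eef_rot: [179.8, 0.2, -58.4]
contact_force: [1.3, -0.0, 0.5]
gripper_width: 0.0878
```

Emit:
{"api": "carry_out", "payload": {
  "plan": [
    [0,0.001,-0.004,0,0,0],
    [0,0,0,0,0,0],
    [0,0,0,0,0,0]
  ]
}}

```text
time_s: 3.47
tcp_pos: [0.5652, 0.2005, 0.033]
eef_rot: [179.7, 0.1, -58.5]
contact_force: [0.4, -0.9, 0.1]
gripper_width: 0.088
```

Emit:
{"api": "carry_out", "payload": {
  "plan": [
    [0,0,0,0,0,0],
    [0,0,0,0,0,0],
    [0,0,0,0,0,0],
    [0,0,0,0,0,0],
    [0,0,0,0,0,0],
    [0,0,0,0,0,0],
    [0,0,0,0,0,0],
    [0,0,0,0,0,0]
  ],
  "fingers": 1,
  "force": 45
}}

```text
time_s: 4.13
tcp_pos: [0.5656, 0.2007, 0.0335]
eef_rot: [179.8, 0.1, -58.5]
contact_force: [-0.6, -0.2, -0.0]
gripper_width: 0.0398
```

Emit:
{"api": "carry_out", "payload": {
  "plan": [
    [0,0,0,0,0,0],
    [0,0,0,0,0,0],
    [0,0,0,0,0,0],
    [0,0,0,0,0,0],
    [0,0,0,0,0,0],
    [0,0,0,0,0,0]
  ]
}}

```text
time_s: 4.63
tcp_pos: [0.5658, 0.2009, 0.0336]
eef_rot: [179.8, 0.1, -58.5]
contact_force: [-0.1, 0.5, 0.3]
gripper_width: 0.0136
```

Gripped at 13.6 mm (the rib is 14 mm). I'll lift and check that the cover follows, then turn to the housing's yaw and view the housing from beside.

Emit:
{"api": "carry_out", "payload": {
  "plan": [
    [0,0,0.01,0,0,0],
    [0,0,0.03,0,0,0],
    [0,0,0.035,0,0,0],
    [0,0,0.035,0,0,0],
    [-0.005,-0.02,0.03,0,0,0.1],
    [-0.005,-0.03,0.03,0,0,0.1],
    [-0.005,-0.03,0.02,0,0,0.1],
    [-0.005,-0.03,0.01,0,0,0.1],
    [-0.005,-0.03,0,0,0,0.1],
    [-0.005,-0.03,0,0,0,0.1],
    [-0.005,-0.02,0,0,0,0.1],
    [0,0,0,0,0,0]
  ]
}}

```text
time_s: 5.63
tcp_pos: [0.5219, 0.0018, 0.2461]
eef_rot: [179.3, -0.3, -16.2]
contact_force: [-0.8, 0.6, -2.9]
gripper_width: 0.0137
```

Emit:
{"api": "carry_out", "payload": {
  "plan": [
    [0,0,0,0,0,0],
    [0,0,0,0,0,0],
    [0,0,0,0,0,0]
  ]
}}

```text
time_s: 5.88
tcp_pos: [0.5208, 0.0007, 0.2476]
eef_rot: [179.4, -0.4, -16.5]
contact_force: [0.8, -1.3, -1.7]
gripper_width: 0.0134
```

```bash
python3 - <<'E'
from h import *
s=r.get_state(); im=r.capture('wrist');np.savez('pics/w4.npz',im=im,T=pose(s));save('w4',im);print(s['tcp_pos'],s['eef_rot'],s['qd'],s['joints'],s['gripper_width'],s['contact_force'])
E
```

```text
[0.52080814 0.00067473 0.24755743] [179.38415019  -0.37234604 -16.48469876] [ 0.24218528 -0.10262222  0.1091824   0.00735885 -0.26930544 -0.84701403] [ 22.23939831   5.01941037 -17.14638666   0.76979418 -67.93078794
  50.98406483] 0.01338400930957762 [ 0.80161717 -1.27222809 -1.73762444]
```

View pics/w4.png

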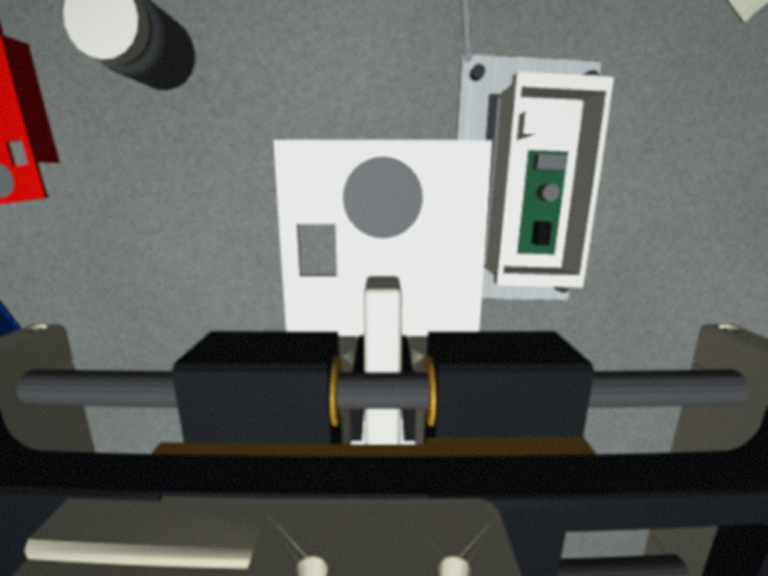

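Cover held level in the jaws. The housing is fully visible, with rim corners near (518,73), (612,76), (582,287), (497,270) and its post at about (527,125). I'll take a second view.

Emit:
{"api": "carry_out", "payload": {
  "plan": [
    [0.003,0.03,0.01,0,0,-0.01],
    [0.003,0.03,0.01,0,0,0],
    [0,0.01,0,0,0,0],
    [0,0,0,0,0,0],
    [0,0,0,0,0,0]
  ]
}}

```text
time_s: 6.35
tcp_pos: [0.5267, 0.0764, 0.2666]
eef_rot: [179.3, -0.2, -17.1]
contact_force: [-0.0, 0.6, -2.0]
gripper_width: 0.0135
```

```bash
python3 - <<'E'
from h import *
s=r.get_state(); im=r.capture('wrist');np.savez('pics/w5.npz',im=im,T=pose(s));print(s['tcp_pos'],s['eef_rot'],s['qd'])
a=np.load('pics/w4.npz')['im'][30:210,300:420]
b=im[30:210,340:480]
A=cv2.resize(a,None,fx=3.3,fy=3.3,interpolation=cv2.INTER_CUBIC);B=cv2.resize(b,None,fx=2.8,fy=2.8,interpolation=cv2.INTER_CUBIC)
W=np.zeros((600,800,3),np.uint8);W[:A.shape[0],:A.shape[1]]=A;W[:B.shape[0],405:405+B.shape[1]]=B[:,:395]
cv2.imwrite('pics/crop5.png',W[:,:,::-1])
E
```

```text
[0.52668663 0.07644445 0.2666177 ] [179.25667009  -0.19661054 -17.08584296] [ 1.65879658  0.69532607 -0.10527977 -0.4473951   0.15408126 -0.56922978]
```

View pics/crop5.png

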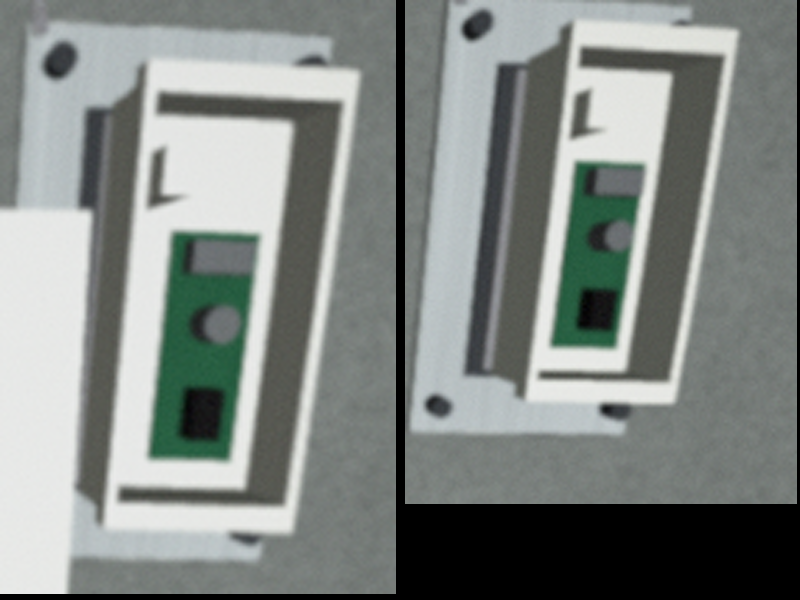

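```bash
python3 - <<'E'
from h import *
cw=r.camera_model('wrist');D={n:np.load(f'pics/{n}.npz') for n in('w4','w5')}
a=lambda x,y:ray(cw,((x+.5)/3.3-.5+300,(y+.5)/3.3-.5+30),D['w4']['T'])
b=lambda x,y:ray(cw,((x-405+.5)/2.8-.5+340,(y+.5)/2.8-.5+30),D['w5']['T'])
C=[('FL',(147,62),(572,20)),('FR',(360,70),(738,30)),('NR',(293,533),(674,403)),('NL',(103,528),(526,398))]
P=[]
for k,u,v in C:
    X,e=tri([a(*u),b(*v)]);P.append(X);print(k,X.round(4),np.round(e,4))
P=np.array(P);print('mean',P.mean(0))
def ana(P):
    dx=(P[0]+P[1]-P[2]-P[3])/2;dy=(P[0]+P[3]-P[1]-P[2])/2
    print('L',np.linalg.norm(dx),'W',np.linalg.norm(dy),'yaw',np.degrees(np.arctan2(dx[1],dx[0])),np.degrees(np.arctan2(-dy[0],dy[1])),P.mean(0).round(4))
ana(P)
z=P[:,2].mean()
for zz in (z,.083,.086):
  ana(np.array([plane(*a(*u),zz) for k,u,v in C]));ana(np.array([plane(*b(*v),zz) for k,u,v in C]))
# post top features
for k,u,v in [('post edge bottom-left corner',(150,208),(572,138))]:
    print(k,tri([a(*u),b(*v)]))
E
```

```text
FL [ 0.6394 -0.1405  0.0822] [0.0005 0.0005]
FR [ 0.6168 -0.2117  0.083 ] [0.0001 0.0001]
NR [ 0.4597 -0.1615  0.0825] [0.0002 0.0002]
NL [ 0.4852 -0.0888  0.088 ] [0.0005 0.0005]
mean [ 0.55027845 -0.15060458  0.08393405]
L 0.1637713852930757 W 0.07591409588332024 yaw -18.127268105609566 -18.472786142790085 [ 0.5503 -0.1506  0.0839]
L 0.16384400928270254 W 0.07478334691718064 yaw -17.806669267874195 -17.557890401689427 [ 0.5497 -0.1504  0.0839]
L 0.1634604663718424 W 0.07449375760506452 yaw -17.71764803750821 -18.35158737372006 [ 0.5503 -0.1504  0.0839]
L 0.16431890223855597 W 0.07500010238368553 yaw -17.806669267874195 -17.557890401689377 [ 0.5496 -0.1508  0.083 ]
L 0.1639080820661063 W 0.0746977492843301 yaw -17.71764803750821 -18.351587373720026 [ 0.5502 -0.1509  0.083 ]
L 0.16279362966591307 W 0.07430392198354407 yaw -17.806669267874184 -17.557890401689463 [ 0.55   -0.1495  0.086 ]
L 0.1624704192557188 W 0.07404256392182668 yaw -17.717648037508212 -18.351587373720037 [ 0.5506 -0.1491  0.086 ]
post edge bottom-left corner (array([ 0.59247659, -0.1302428 ,  0.08541867]), [np.float64(0.0004119068695579454), np.float64(0.0004119068695578757)])
```

```bash
cat >> h.py <<'E'
def inhand(im,T,h=0.0036):
    """disc A + window in tool frame, cast on plate-top plane z=h in the tool frame"""
    cw=r.camera_model('wrist'); b,c,hs=coverpts(im); I=np.eye(4); out=[]
    for p,st in hs:
        if st[4]<300: continue
        o,d=ray(cw,p,I); out.append(((o+d*(h-o[2])/d[2])*1000).round(2).tolist()+[int(st[4])])
    return out
E
python3 - <<'E'
from h import *
for n in('w4','w5'):
    d=np.load(f'pics/{n}.npz');print(inhand(d['im'],d['T']))
E
```

```text
[[77.45, 44.51, 3.6, 1742], [74.26, 75.21, 3.6, 2270], [64.52, 63.25, 3.6, 1858], [65.93, -0.71, 3.6, 2252], [44.81, -27.84, 3.6, 864]]
[[65.93, -0.72, 3.6, 2239], [44.81, -27.83, 3.6, 861]]
```

Housing seat is at (0.550, -0.150, 0.084), yaw -17.8°. The rim measures 164 x 74.7 mm, as given. The held cover is 0.75 mm off-centre in the tool with no yaw error. Next I go above the housing.

Emit:
{"api": "carry_out", "payload": {
  "plan": [
    [0.004,-0.035,-0.01,0.003,0,-0.003],
    [0.004,-0.038,-0.01,0.003,0,-0.003],
    [0.004,-0.038,-0.02,0.003,0,-0.003],
    [0.004,-0.038,-0.02,0.003,0,-0.003],
    [0.004,-0.038,-0.02,0,0,0],
    [0.003,-0.03,-0.02,0,0,0],
    [0,0,0,0,0,0],
    [0,0,0,0,0,0],
    [0,0,0,0,0,0]
  ]
}}

```text
time_s: 7.15
tcp_pos: [0.5452, -0.1474, 0.1623]
eef_rot: [179.9, 0.2, -17.8]
contact_force: [-0.0, 0.8, -2.0]
gripper_width: 0.014
```

Emit:
{"api": "carry_out", "payload": {
  "plan": [
    [0.003,-0.003,-0.012,0,0,0],
    [0.002,-0.001,-0.01,0,0,0],
    [0,0,0,0,0,0],
    [0,0,0,0,0,0]
  ]
}}

```text
time_s: 7.48
tcp_pos: [0.5516, -0.1498, 0.1396]
eef_rot: [180.0, 0.1, -17.6]
contact_force: [-0.1, -0.2, -1.4]
gripper_width: 0.0138
```

```bash
python3 - <<'E'
from h import *
s=r.get_state(); im=r.capture('wrist');save('w6',im);print(s['tcp_pos'],s['eef_rot'],s['qd'],s['joints'],inhand(im,0))
t=r.capture('top');sd=r.capture('side')
W=np.zeros((600,800,3),np.uint8);W[:400,:350]=cv2.resize(t[155:235,265:335],None,fx=5,fy=5,interpolation=cv2.INTER_CUBIC)
W[:360,360:800]=cv2.resize(sd[170:260,225:335],None,fx=4,fy=4,interpolation=cv2.INTER_CUBIC)
cv2.imwrite('pics/crop6.png',W[:,:,::-1])
E
```

```text
[ 0.55158027 -0.14978307  0.1395903 ] [ 1.79973614e+02  9.82292072e-02 -1.76365303e+01] [ 0.6980982   0.85276685 -0.69382687 -0.25652235  0.97724032 -0.00218431] [ 4.40636305e+00  1.50933510e+01 -1.93149818e+01 -1.50212849e-02
 -5.56926199e+01  6.79656067e+01] [[65.9, -0.76, 3.6, 2252]]
```

View pics/crop6.png

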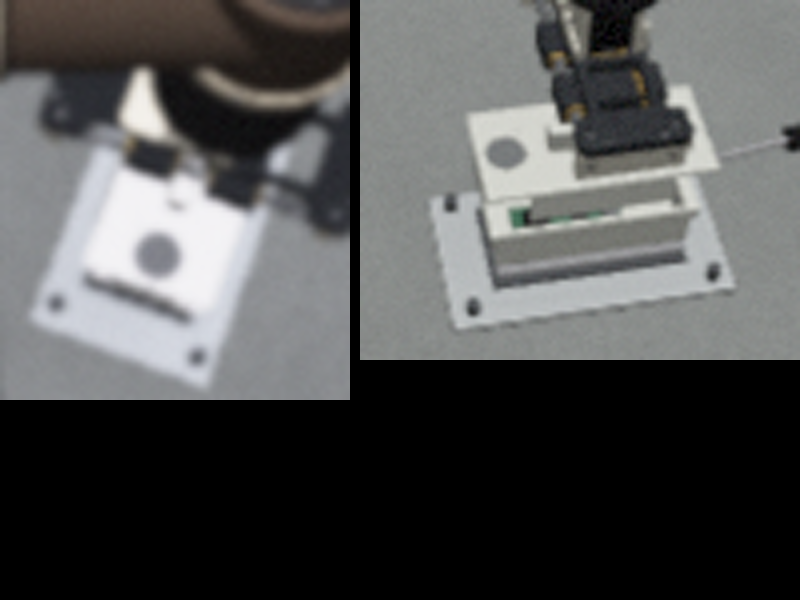

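View pics/w6.png

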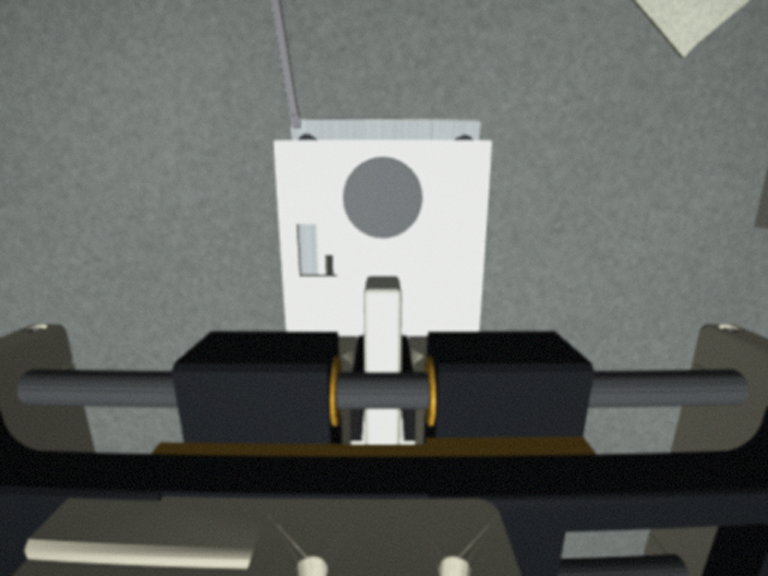

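Cover over the housing, same orientation (window toward the post corner). I'll lower gently toward lead-in contact, expected at TCP z about 0.111.

Emit:
{"api": "carry_out", "payload": {
  "plan": [
    [-0.002,-0.001,-0.008,0,0,-0.002],
    [0,0,-0.005,0,0,0],
    [0,0,-0.003,0,0,0]
  ]
}}

```text
time_s: 7.88
tcp_pos: [0.5508, -0.1501, 0.1248]
eef_rot: [-179.9, -0.2, -17.7]
contact_force: [-0.4, 0.4, -1.8]
gripper_width: 0.0139
```

Emit:
{"api": "carry_out", "payload": {
  "plan": [
    [-0.001,-0.001,-0.005,0,0.002,-0.002],
    [-0.001,-0.001,-0.004,0,0.002,0],
    [0,0,-0.002,0,0,0]
  ]
}}

```text
time_s: 8.13
tcp_pos: [0.5491, -0.1523, 0.1128]
eef_rot: [180.0, 0.0, -17.8]
contact_force: [0.5, -0.1, 2.5]
gripper_width: 0.0141
```

Emit:
{"api": "carry_out", "payload": {
  "plan": [
    [0.0005,0.001,-0.003,0,0,0],
    [0,0,-0.003,0,0,0]
  ]
}}

```text
time_s: 8.3
tcp_pos: [0.5508, -0.1523, 0.108]
eef_rot: [179.9, -0.1, -17.7]
contact_force: [-1.4, 1.3, 7.8]
gripper_width: 0.0138
```

Emit:
{"api": "carry_out", "payload": {
  "plan": [
    [0,0.001,-0.003,0,0,0],
    [0,0.001,-0.003,0,0,0]
  ]
}}

```text
time_s: 8.47
tcp_pos: [0.5513, -0.1515, 0.1037]
eef_rot: [179.8, -0.2, -17.7]
contact_force: [-2.3, -3.0, 8.7]
gripper_width: 0.0139
```

Emit:
{"api": "carry_out", "payload": {
  "plan": [
    [-0.0005,0.0005,-0.003,0,0.002,0],
    [0,0.0005,-0.003,0,0,0]
  ]
}}

```text
time_s: 8.63
tcp_pos: [0.5515, -0.1517, 0.0999]
eef_rot: [179.7, -0.2, -17.6]
contact_force: [-2.0, -1.3, 9.3]
gripper_width: 0.0137
```

```bash
python3 - <<'E'
from h import *
s=r.get_state(); im=r.capture('wrist');print(s['tcp_pos'],s['eef_rot'],s['contact_force'],s['moment'],inhand(im,0))
sd=r.capture('side')
W=np.zeros((560,800,3),np.uint8);W[:480,:340]=cv2.resize(im[80:200,180:265],None,fx=4,fy=4,interpolation=cv2.INTER_CUBIC)
W[:360,360:800]=cv2.resize(sd[170:260,225:335],None,fx=4,fy=4,interpolation=cv2.INTER_CUBIC)
cv2.imwrite('pics/crop7.png',W[:,:,::-1])
E
```

```text
[ 0.55151389 -0.15168444  0.09990283] [179.69344724  -0.23467306 -17.62705126] [-1.9859223  -1.34603107  9.29815624] [-0.38494483  1.32935558  0.01842927] [[65.79, -0.71, 3.6, 2235]]
```

View pics/crop7.png

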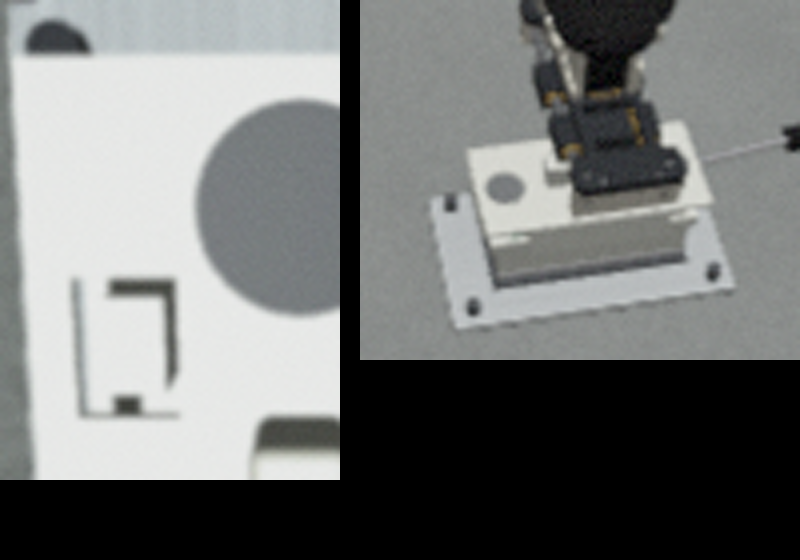

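Window sits over the post with about 3 mm gap at both ends, and the cover is level. I keep pressing in small steps, watching force.

Emit:
{"api": "carry_out", "payload": {
  "plan": [
    [-0.0005,0.0005,-0.003,0.002,0.002,0],
    [0,0,-0.004,0,0,0]
  ]
}}

```text
time_s: 8.9
tcp_pos: [0.5521, -0.152, 0.0956]
eef_rot: [179.7, -0.3, -17.6]
contact_force: [-2.2, 1.3, 12.6]
gripper_width: 0.0136
```

Emit:
{"api": "carry_out", "payload": {
  "plan": [
    [-0.0005,0,-0.004,0.002,0.002,0],
    [0,0,-0.004,0,0,0]
  ]
}}

```text
time_s: 9.07
tcp_pos: [0.5536, -0.1526, 0.0914]
eef_rot: [179.8, -0.4, -17.5]
contact_force: [-8.0, 3.8, 27.6]
gripper_width: 0.0139
```

Emit:
{"api": "carry_out", "payload": {
  "plan": [
    [-0.003,0.001,0,0,0.004,-0.002],
    [-0.001,0,-0.001,0,0,0]
  ]
}}

```text
time_s: 9.23
tcp_pos: [0.5514, -0.1519, 0.0928]
eef_rot: [179.7, -0.4, -17.6]
contact_force: [0.0, 0.9, 10.1]
gripper_width: 0.0137
```

```bash
python3 - <<'E'
from h import *
s=r.get_state(); im=r.capture('wrist');print(s['tcp_pos'],s['eef_rot'],s['contact_force'],s['moment'],inhand(im,0))
sd=r.capture('side')
W=np.zeros((560,800,3),np.uint8);W[:480,:340]=cv2.resize(im[80:200,180:265],None,fx=4,fy=4,interpolation=cv2.INTER_CUBIC)
W[:360,360:800]=cv2.resize(sd[170:260,225:335],None,fx=4,fy=4,interpolation=cv2.INTER_CUBIC)
cv2.imwrite('pics/crop8.png',W[:,:,::-1])
E
```

```text
[ 0.55138217 -0.15190143  0.09278652] [179.7161847   -0.37166235 -17.55632372] [ 0.0476025   0.92692052 10.13357613] [0.40418904 0.32784135 0.00812599] [[65.42, -0.58, 3.6, 2198]]
```

View pics/crop8.png

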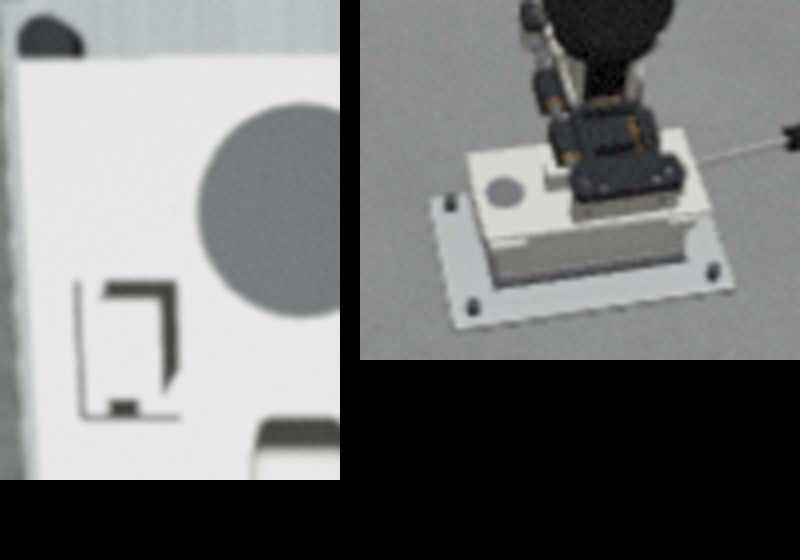

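Emit:
{"api": "carry_out", "payload": {
  "plan": [
    [-0.001,0,-0.004,0,0.002,0],
    [-0.001,0,-0.004,0,0.002,0]
  ]
}}

```text
time_s: 9.5
tcp_pos: [0.5531, -0.1524, 0.0886]
eef_rot: [179.7, -0.6, -17.5]
contact_force: [2.0, -1.3, 10.8]
gripper_width: 0.0137
```

Emit:
{"api": "carry_out", "payload": {
  "plan": [
    [-0.002,0,-0.004,0.003,0.01,0],
    [-0.001,0,-0.004,0.002,0.006,0]
  ]
}}

```text
time_s: 9.67
tcp_pos: [0.5533, -0.1526, 0.0843]
eef_rot: [179.7, -0.0, -17.4]
contact_force: [-4.8, 2.5, 15.5]
gripper_width: 0.0137
```

Emit:
{"api": "carry_out", "payload": {
  "plan": [
    [-0.002,0,-0.004,0.001,0.003,0],
    [-0.001,0,-0.004,0,0.003,0]
  ]
}}

```text
time_s: 9.83
tcp_pos: [0.5538, -0.1529, 0.0823]
eef_rot: [179.7, -0.1, -17.2]
contact_force: [-12.7, 6.1, 38.8]
gripper_width: 0.0139
```

```bash
cat > look.py <<'E'
from h import *
import sys
n=sys.argv[1]
s=r.get_state(); im=r.capture('wrist');print(s['tcp_pos'],s['eef_rot'],s['contact_force'],s['moment'],inhand(im,0))
sd=r.capture('side'); np.savez('pics/%s.npz'%n,im=im,sd=sd,T=pose(s))
W=np.zeros((560,800,3),np.uint8);W[:480,:340]=cv2.resize(im[80:200,180:265],None,fx=4,fy=4,interpolation=cv2.INTER_CUBIC)
W[:420,360:800]=cv2.resize(sd[200:270,250:335][:, :],None,fx=440/85,fy=6,interpolation=cv2.INTER_CUBIC)
cv2.imwrite('pics/%s.png'%n,W[:,:,::-1])
E
python3 look.py c9
```

```text
[ 0.55384218 -0.15285816  0.08228342] [ 1.79725159e+02 -8.53515498e-02 -1.72414167e+01] [-12.71718369   6.09130299  38.81139967] [ 3.06404397  5.20267429 -0.17317724] [[63.92, -0.43, 3.6, 2069], [47.65, -23.63, 3.6, 304]]
```

View pics/c9.png

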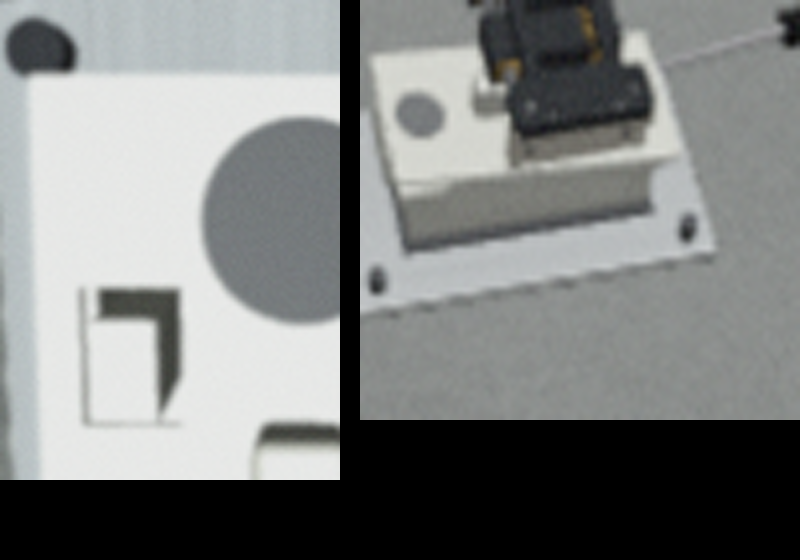

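Force is at 38.8 N, so I stop pressing. The disc image shows the +x end has gone down about 6 mm relative to the tool, meaning the cover pivoted in the grip and the -x end is still high. I'll relax, let go, and look.

Emit:
{"api": "carry_out", "payload": {
  "plan": [
    [-0.001,0,0.002,0,0,0],
    [0,0,0,0,0,0]
  ]
}}

```text
time_s: 10.1
tcp_pos: [0.5528, -0.1523, 0.0876]
eef_rot: [179.8, -0.2, -17.2]
contact_force: [-3.7, 0.1, 7.0]
gripper_width: 0.0138
```

Emit:
{"api": "carry_out", "payload": {
  "plan": [
    [0,0,0,0,0,0],
    [0,0,0,0,0,0],
    [0,0,0,0,0,0],
    [0,0,0,0,0,0]
  ],
  "fingers": -0.3
}}

```text
time_s: 10.43
tcp_pos: [0.5544, -0.1526, 0.0899]
eef_rot: [179.8, -0.4, -17.2]
contact_force: [-0.5, -1.5, 4.1]
gripper_width: 0.035
```

Emit:
{"api": "carry_out", "payload": {
  "plan": [
    [0,0,0.01,0,0,0],
    [0,0,0.025,0,0,0],
    [-0.005,0,0.035,0,0,0],
    [-0.025,0.008,0.03,0,0.002,-0.005],
    [-0.03,0.01,0.02,0,0.002,-0.005],
    [-0.012,0.005,0,0,0,0],
    [0,0,0,0,0,0],
    [0,0,0,0,0,0],
    [0,0,0,0,0,0]
  ]
}}

```text
time_s: 11.18
tcp_pos: [0.4779, -0.1285, 0.2134]
eef_rot: [179.7, 0.2, -17.9]
contact_force: [-1.1, -0.3, -0.9]
gripper_width: 0.0571
```

```bash
python3 - <<'E'
from h import *
s=r.get_state(); im=r.capture('wrist');sd=r.capture('side');t=r.capture('top');np.savez('pics/v1.npz',im=im,T=pose(s),sd=sd,t=t);save('v1',im);print(s['tcp_pos'],s['eef_rot'],s['qd'],s['contact_force'])
W=np.zeros((400,800,3),np.uint8);W[:400,:350]=cv2.resize(t[155:235,265:335],None,fx=5,fy=5,interpolation=cv2.INTER_CUBIC)
W[:350,360:800]=cv2.resize(sd[200:270,240:328],None,fx=5,fy=5,interpolation=cv2.INTER_CUBIC)
cv2.imwrite('pics/v1s.png',W[:,:,::-1])
E
```

```text
[ 0.47789536 -0.1285119   0.21335539] [ 1.79712735e+02  1.78116834e-01 -1.78536893e+01] [-0.01664255  0.28303204  0.22695979  0.10352147  0.24770054  0.20618826] [-1.06369236 -0.29062529 -0.92743789]
```

View pics/v1.png

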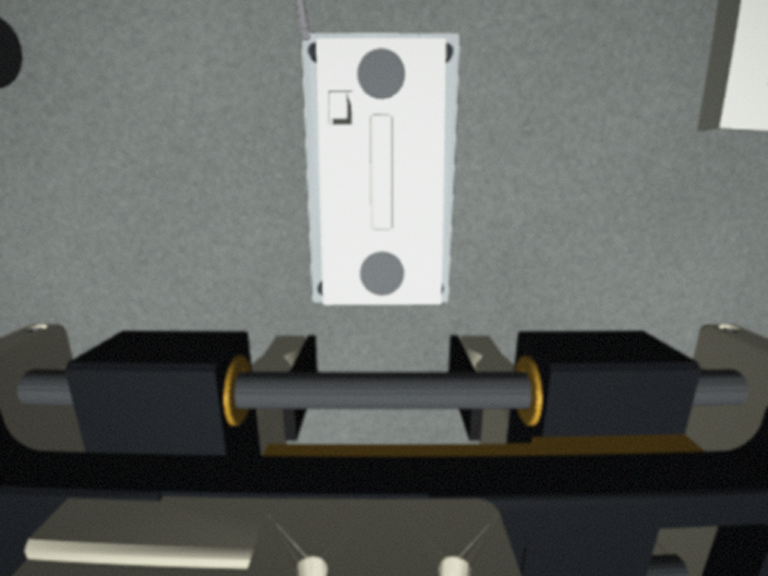

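View pics/v1s.png

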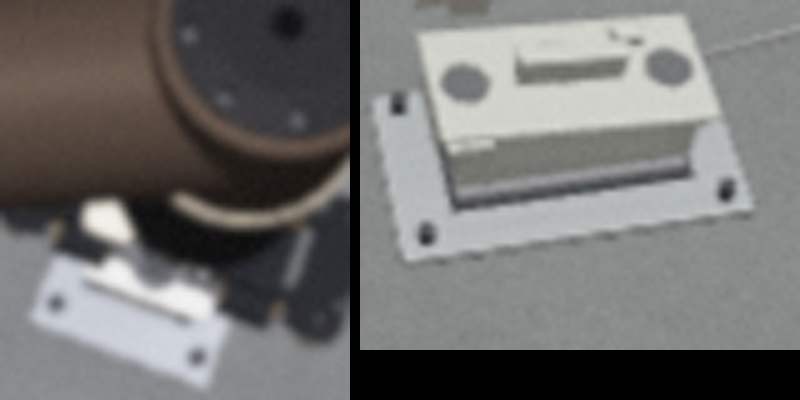

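Post is up through the window, discs at (381,74) and (382,273). The near (-x) end shows a step at (470,145) in the side crop. I'll triangulate the disc heights.

```bash
cat >> h.py <<'E'
def sdiscs(sd,box=(200,270,240,328)):
    y0,y1,x0,x1=box; g=sd[y0:y1,x0:x1].astype(int)
    k=8; big=cv2.resize(sd[y0:y1,x0:x1],None,fx=k,fy=k,interpolation=cv2.INTER_CUBIC).astype(int)
    w=((big.min(2)>165)).astype(np.uint8)
    b=max(comps(w,1000),key=lambda c:c[0][4])
    cs,_=cv2.findContours(b[2].astype(np.uint8),cv2.RETR_EXTERNAL,cv2.CHAIN_APPROX_NONE)
    f=np.zeros(w.shape,np.uint8);cv2.drawContours(f,[max(cs,key=cv2.contourArea)],-1,1,-1)
    hs=comps((f==1)&(b[2]==0),800)
    return [(((h[1]+.5)/k-.5+[x0,y0]).round(2),h[0][2:]) for h in hs]
E
python3 - <<'E'
from h import *
d=np.load('pics/v1.npz');b,c,h=coverpts(d['im']);print(h);print(sdiscs(d['sd']))
E
```

```text
[(array([207.48148148,  34.01234568]), array([204,  28,   7,  14,  81], dtype=int32)), (array([299.25      ,  34.40277778]), array([297,  28,   6,  14,  72], dtype=int32)), (array([253.67882353,  48.65176471]), array([238,  32,  32,  34, 850], dtype=int32)), (array([229.84042553,  76.85106383]), array([222,  65,  13,  18,  94], dtype=int32)), (array([254.21052632, 181.82857143]), array([240, 168,  29,  29, 665], dtype=int32)), (array([212.63888889, 191.72222222]), array([211, 187,   4,  10,  36], dtype=int32))]
[(array([301.25, 213.02]), array([  77,   63, 3691], dtype=int32)), (array([281.39, 213.75]), array([ 183,   47, 6281], dtype=int32)), (array([260.57, 216.25]), array([  79,   64, 3879], dtype=int32)), (array([312.79, 237.6 ]), array([  39,   48, 1510], dtype=int32)), (array([252.87, 246.32]), array([  40,   46, 1438], dtype=int32))]
```

```bash
python3 - <<'E'
from h import *
cw=r.camera_model('wrist');cs=r.camera_model('side');d=np.load('pics/v1.npz');T=d['T']
P={}
for k,u,v in(('A',(253.68,48.65),(301.25,213.02)),('B',(254.21,181.83),(260.57,216.25))):
    X,e=tri([ray(cw,u,T),ray(cs,v)]);P[k]=X;print(k,X.round(4),np.round(e,4))
dd=P['A']-P['B'];print(np.linalg.norm(dd),np.degrees(np.arctan2(dd[1],dd[0])),(P['A']+P['B'])/2)
# height from apparent disc sep as well: side bias check using cover in initial (A .6011 .1457 .03)
for k,X in(('A0',(.6011,.1457,.03)),('B0',(.5323,.2584,.03))): print(k,proj(cs,np.array(X)))
i=np.load('pics/side0.npy');print(sdiscs(i,(140,180,205,270)))
E
```

```text
A [ 0.6129 -0.1708  0.083 ] [0. 0.]
B [ 0.4871 -0.131   0.0964] [0.0005 0.0005]
0.13266923644402318 -17.552497843409647 [ 0.55000562 -0.1508681   0.08968282]
A0 [250.65817356 164.63063265]
B0 [221.47104854 152.47421259]
[(array([221.39, 152.95]), array([  64,   45, 2212], dtype=int32)), (array([235.93, 157.84]), array([ 139,   81, 4675], dtype=int32)), (array([249.57, 158.85]), array([  48,   32, 1033], dtype=int32)), (array([250.57, 164.99]), array([  68,   48, 2439], dtype=int32))]
```

The +x end is low (0.083) and the -x end is 13 mm higher (0.096). The +x end has probably clicked, so I press disc B at (0.487, -0.131) with closed fingertips.

Emit:
{"api": "carry_out", "payload": {
  "plan": [
    [0.003,-0.001,-0.025,0,0,0],
    [0.003,-0.001,-0.025,0,0,0],
    [0.003,-0.001,-0.025,0,0,0],
    [0,0,-0.01,0,0,0],
    [0,0,0,0,0,0],
    [0,0,0,0,0,0],
    [0,0,0,0,0,0],
    [0,0,0,0,0,0]
  ],
  "fingers": 1,
  "force": 20
}}

```text
time_s: 12.0
tcp_pos: [0.4895, -0.1335, 0.1202]
eef_rot: [179.4, 0.7, -18.0]
contact_force: [0.3, 0.2, -0.0]
gripper_width: 0.0091
```

Emit:
{"api": "carry_out", "payload": {
  "plan": [
    [0,0,0,0,0,0],
    [0,0,0,0,0,0],
    [0,0,0,0,0,0],
    [0,0,0,0,0,0]
  ]
}}

```text
time_s: 12.33
tcp_pos: [0.4913, -0.1335, 0.1229]
eef_rot: [179.5, 0.4, -18.0]
contact_force: [0.6, 0.1, -0.9]
gripper_width: 0.0003
```

Emit:
{"api": "carry_out", "payload": {
  "plan": [
    [-0.003,0.001,-0.008,0.004,-0.004,0],
    [-0.002,0.001,-0.006,0.004,-0.003,0],
    [-0.001,0,-0.004,0,0,0]
  ]
}}

```text
time_s: 12.58
tcp_pos: [0.486, -0.1311, 0.1052]
eef_rot: [-179.8, -0.1, -17.9]
contact_force: [-0.1, -1.1, -0.1]
gripper_width: 0.0006
```

Emit:
{"api": "carry_out", "payload": {
  "plan": [
    [0,0,-0.004,0,0,0],
    [0,0,-0.004,0,0,0],
    [0,0,-0.003,0,0,0]
  ]
}}

```text
time_s: 12.83
tcp_pos: [0.4858, -0.1313, 0.0935]
eef_rot: [-179.8, -0.1, -17.9]
contact_force: [-2.2, 0.2, 10.8]
gripper_width: 0.0002
```

Emit:
{"api": "carry_out", "payload": {
  "plan": [
    [0,0,-0.003,0,0,0],
    [0,0,-0.003,0,0,0]
  ]
}}

```text
time_s: 13.0
tcp_pos: [0.4864, -0.1315, 0.0885]
eef_rot: [-179.8, -0.2, -17.8]
contact_force: [-4.5, 1.8, 15.1]
gripper_width: 0.0003
```

Emit:
{"api": "carry_out", "payload": {
  "plan": [
    [0,0,-0.003,0,0,0],
    [0,0,-0.003,0,0,0]
  ]
}}

```text
time_s: 13.17
tcp_pos: [0.4878, -0.1318, 0.0844]
eef_rot: [-179.9, -0.3, -17.7]
contact_force: [-1.5, 0.2, 1.3]
gripper_width: 0.0006
```

Force rose to 15 N then dropped to 1 N at z 0.084, which looks like a click. I retract and check.

Emit:
{"api": "carry_out", "payload": {
  "plan": [
    [0,0,0.02,0,0,0],
    [0,0,0.035,0,0,0],
    [-0.003,0.001,0.035,0,0,0],
    [-0.003,0.001,0.03,0,0,0],
    [0,0,0,0,0,0],
    [0,0,0,0,0,0],
    [0,0,0,0,0,0]
  ]
}}

```text
time_s: 13.75
tcp_pos: [0.4794, -0.1301, 0.2062]
eef_rot: [180.0, -0.1, -17.7]
contact_force: [-0.2, -0.2, -1.1]
gripper_width: 0.0003
```

```bash
cat > look2.py <<'E'
from h import *
import sys
n=sys.argv[1]
s=r.get_state(); im=r.capture('wrist');sd=r.capture('side');np.savez('pics/%s.npz'%n,im=im,T=pose(s),sd=sd);print(s['tcp_pos'],s['eef_rot'],s['qd'],s['contact_force'])
W=np.zeros((600,800,3),np.uint8);W[:480,:360]=cv2.resize(im[10:210,180:330],None,fx=2.4,fy=2.4,interpolation=cv2.INTER_CUBIC)
W[:350,360:800]=cv2.resize(sd[200:270,240:328],None,fx=5,fy=5,interpolation=cv2.INTER_CUBIC)
cv2.imwrite('pics/%s.png'%n,W[:,:,::-1])
cw=r.camera_model('wrist');cs=r.camera_model('side');T=pose(s)
b,c,h=coverpts(im);w=sorted([x for x in h if x[1][4]>400],key=lambda x:x[0][1])
q=[x for x in sdiscs(sd) if x[0][1]<228 and 2500<x[1][2]<5500 and x[1][0]<110];q=sorted(q,key=lambda x:-x[0][0])
print([x[0] for x in w],[x[0] for x in q])
P=[]
for a,b2 in zip(w,q):
    X,e=tri([ray(cw,a[0],T),ray(cs,b2[0])]);P.append(X);print(X.round(4),np.round(e,4))
dd=P[0]-P[-1];print(np.linalg.norm(dd),np.degrees(np.arctan2(dd[1],dd[0])),(P[0]+P[-1])/2)
E
python3 look2.py v2
```

```text
[ 0.47944245 -0.13012246  0.20620818] [ 1.79980446e+02 -7.44978930e-02 -1.77302597e+01] [-0.02772401  0.25490363 -0.90919472 -0.59453509  0.52476625  0.01261347] [-0.15575304 -0.22739323 -1.09070326]
[array([253.80829596,  51.80044843]), array([253.46266234, 184.47402597])] [array([300.81, 213.58]), array([259.65, 219.09])]
[ 0.6116 -0.1706  0.0808] [0. 0.]
[ 0.4851 -0.1299  0.082 ] [0.0003 0.0003]
0.1329237285027474 -17.853843863512868 [ 0.54832437 -0.15027427  0.08140253]
```

View pics/v2.png

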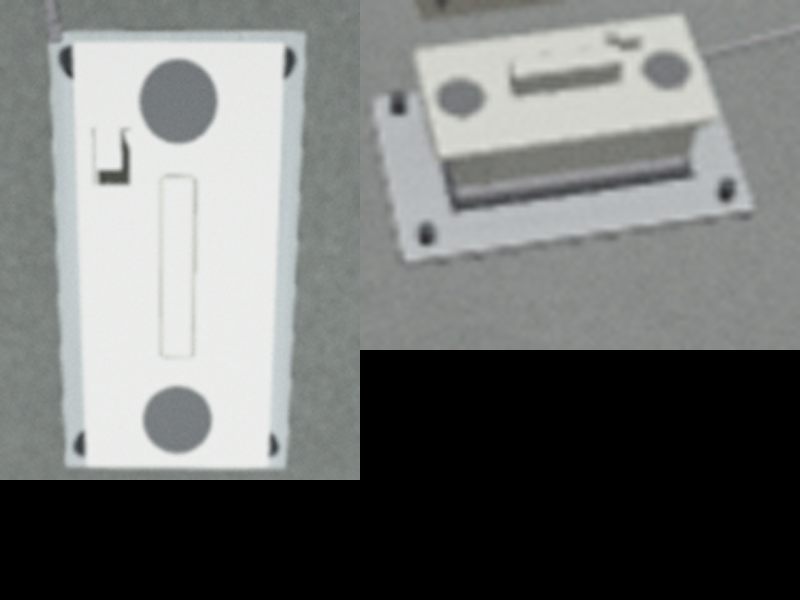

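The cover now reads level: disc A at 0.081, disc B at 0.082. As a check I press disc A as well, at moderate force.

Emit:
{"api": "carry_out", "payload": {
  "plan": [
    [0.03,-0.009,0,0,0,0],
    [0.038,-0.011,0,0,0,0],
    [0.038,-0.011,-0.02,0,0,0],
    [0.025,-0.009,-0.03,0,0,0],
    [0,0,-0.02,0,0,0],
    [0,0,0,0,0,0],
    [0,0,0,0,0,0]
  ]
}}

```text
time_s: 14.43
tcp_pos: [0.6097, -0.172, 0.1244]
eef_rot: [179.8, 0.6, -17.7]
contact_force: [-0.7, 0.3, 0.4]
gripper_width: 0.0006
```

Emit:
{"api": "carry_out", "payload": {
  "plan": [
    [0.002,0.001,-0.012,-0.003,-0.006,0],
    [0.002,0,-0.012,0,-0.004,0],
    [0,0,-0.008,0,0,0],
    [0,0,0,0,0,0]
  ]
}}

```text
time_s: 14.77
tcp_pos: [0.6122, -0.1706, 0.0931]
eef_rot: [179.7, 0.1, -17.7]
contact_force: [-0.0, 0.0, -0.6]
gripper_width: 0.0007
```

Emit:
{"api": "carry_out", "payload": {
  "plan": [
    [0,0,-0.005,0,0,0],
    [0,0,-0.004,0,0,0],
    [0,0,-0.004,0,0,0]
  ]
}}

```text
time_s: 15.02
tcp_pos: [0.6133, -0.1704, 0.0833]
eef_rot: [179.8, -0.2, -17.6]
contact_force: [-1.6, -0.1, 7.5]
gripper_width: 0.0002
```

Emit:
{"api": "carry_out", "payload": {
  "plan": [
    [0,0,-0.003,0,0,0],
    [0,0,-0.003,0,0,0]
  ]
}}

```text
time_s: 15.18
tcp_pos: [0.6134, -0.1705, 0.0793]
eef_rot: [179.7, -0.3, -17.5]
contact_force: [-3.6, 2.2, 9.6]
gripper_width: 0.0006
```

Emit:
{"api": "carry_out", "payload": {
  "plan": [
    [0,0,-0.003,0,0,0],
    [0,0,-0.003,0,0,0]
  ]
}}

```text
time_s: 15.35
tcp_pos: [0.6135, -0.1705, 0.076]
eef_rot: [179.7, -0.3, -17.5]
contact_force: [-4.4, 3.0, 10.7]
gripper_width: 0.0004
```

Emit:
{"api": "carry_out", "payload": {
  "plan": [
    [0,0,-0.003,0,0,0],
    [0,0,-0.003,0,0,0]
  ]
}}

```text
time_s: 15.52
tcp_pos: [0.6135, -0.1706, 0.0733]
eef_rot: [179.7, -0.4, -17.4]
contact_force: [-5.9, 2.2, 13.1]
gripper_width: 0.0004
```

Emit:
{"api": "carry_out", "payload": {
  "plan": [
    [0,0,-0.003,0,0,0],
    [0,0,-0.003,0,0,0]
  ]
}}

```text
time_s: 15.68
tcp_pos: [0.6138, -0.1706, 0.0714]
eef_rot: [179.7, -0.6, -17.4]
contact_force: [-7.4, 2.9, 21.2]
gripper_width: 0.0006
```

Emit:
{"api": "carry_out", "payload": {
  "plan": [
    [0,0,-0.003,0,0,0],
    [0,0,-0.003,0,0,0]
  ]
}}

```text
time_s: 15.85
tcp_pos: [0.6138, -0.1707, 0.0713]
eef_rot: [179.7, -0.7, -17.3]
contact_force: [-8.6, 5.4, 23.0]
gripper_width: 0.0003
```

Emit:
{"api": "carry_out", "payload": {
  "plan": [
    [0,0,-0.0035,0,0,0]
  ]
}}

```text
time_s: 15.93
tcp_pos: [0.6139, -0.1707, 0.0712]
eef_rot: [179.7, -0.8, -17.2]
contact_force: [-10.3, 5.7, 26.0]
gripper_width: 0.0006
```

```bash
python3 - <<'E'
from h import *
s=r.get_state();sd=r.capture('side');im=r.capture('wrist');np.savez('pics/v3.npz',sd=sd,im=im,T=pose(s));print(s['tcp_pos'],s['contact_force'])
W=np.zeros((600,800,3),np.uint8);W[:560,:704]=cv2.resize(sd[200:270,240:328],None,fx=8,fy=8,interpolation=cv2.INTER_CUBIC)
cv2.imwrite('pics/v3.png',W[:,:,::-1]);print(sdiscs(sd)); 
for z in(.068,.071,.074,.077): print(z,proj(r.camera_model('side'),np.array([.4855,-.130,z])))
E
```

```text
[ 0.61391158 -0.17071273  0.07120302] [-10.27527976   5.69186187  26.03199466]
[(array([280.55, 217.92]), array([ 180,   52, 5611], dtype=int32)), (array([259.87, 221.27]), array([  79,   63, 3736], dtype=int32)), (array([312.83, 237.59]), array([  38,   47, 1407], dtype=int32)), (array([252.88, 246.33]), array([  38,   44, 1344], dtype=int32))]
0.068 [259.55821003 221.7570104 ]
0.071 [259.58581789 221.1754508 ]
0.074 [259.61353326 220.59155907]
0.077 [259.64135674 220.00532188]
```

View pics/v3.png

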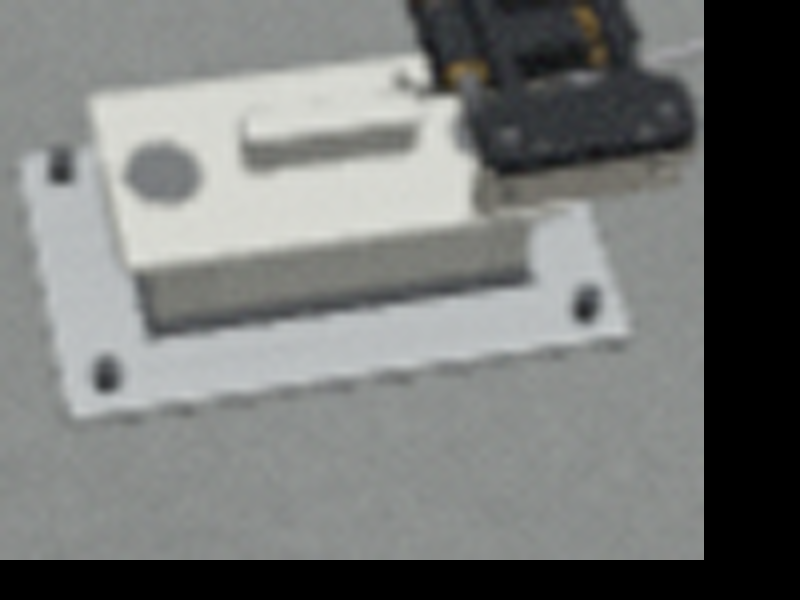

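With 26 N on disc A the housing is on its stop. Nothing clicks further, and disc B reads 0.0705 against 0.071 at A, so the cover lies flat. I retract, clear off, and make a final check.

Emit:
{"api": "carry_out", "payload": {
  "plan": [
    [0,0,0.01,0,0,0],
    [0,0,0.03,0,0,0],
    [0,0,0.035,0,0,0],
    [-0.035,0.011,0.035,0,0.003,0],
    [-0.037,0.011,0.02,0,0.003,0],
    [-0.037,0.011,0,0,0.003,0],
    [-0.02,0.006,0,0,0,0],
    [0,0,0,0,0,0],
    [0,0,0,0,0,0],
    [0,0,0,0,0,0]
  ]
}}

```text
time_s: 16.87
tcp_pos: [0.4871, -0.1327, 0.2045]
eef_rot: [179.7, -0.8, -17.2]
contact_force: [0.6, -0.8, -0.3]
gripper_width: 0.0008
```

```bash
python3 look2.py v4; python3 - <<'E'
from h import *
d=np.load('pics/v4.npz'); save('v4side',d['sd'])
E
```

```text
[ 0.48711558 -0.13272235  0.20447677] [179.72893303  -0.82765028 -17.20451123] [ 0.02522206 -0.66666733  0.21795305  0.21179379  0.1915655   0.08844929] [ 0.59503191 -0.84727602 -0.30499806]
[array([254.4295612 ,  62.26558891]), array([252.76747967, 193.25365854])] [array([300.88, 213.54]), array([259.81, 219.08])]
[ 0.6117 -0.1708  0.0811] [0. 0.]
[ 0.4854 -0.13    0.0821] [0.0005 0.0005]
0.13270519113253978 -17.892636614878686 [ 0.54854897 -0.15040285  0.08159422]
```

View pics/v4.png

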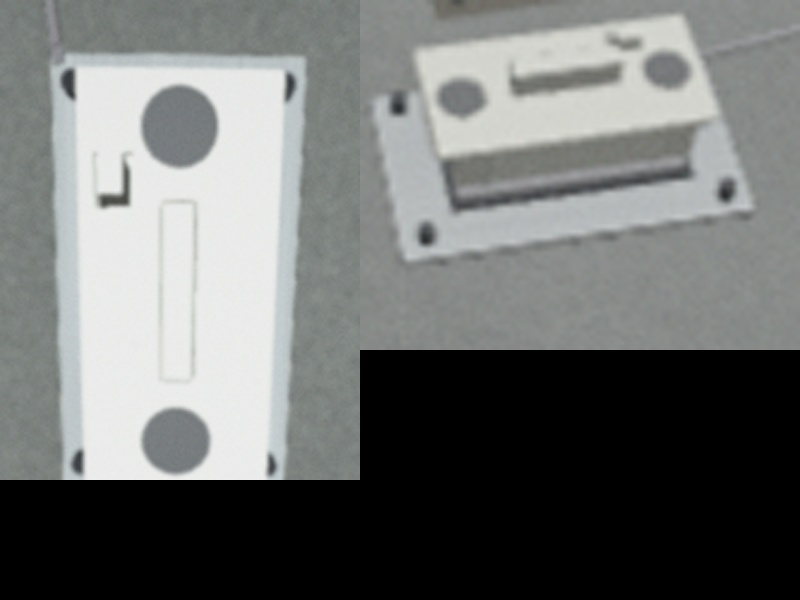

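View pics/v4side.png

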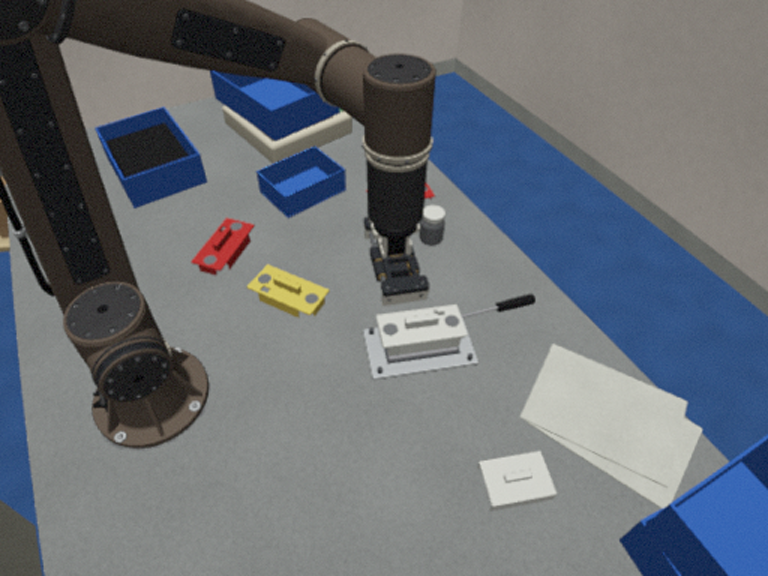

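Both ends are within 1 mm and bystanders are unmoved. One confirming press on disc B, as done on A.

Emit:
{"api": "carry_out", "payload": {
  "plan": [
    [-0.001,0.001,-0.025,0.004,0.012,0],
    [0,0.001,-0.03,0,0.004,0],
    [0,0,-0.03,0,0,0],
    [0,0,-0.015,0,0,0],
    [0,0,0,0,0,0]
  ]
}}

```text
time_s: 17.38
tcp_pos: [0.4913, -0.132, 0.0999]
eef_rot: [179.6, 0.1, -17.3]
contact_force: [-0.1, 0.1, 0.4]
gripper_width: 0.0003
```

Emit:
{"api": "carry_out", "payload": {
  "plan": [
    [-0.003,0.001,-0.005,0,0,0],
    [-0.003,0.001,-0.005,0,0,0],
    [0,0,-0.004,0,0,0]
  ]
}}

```text
time_s: 17.63
tcp_pos: [0.4865, -0.1305, 0.0848]
eef_rot: [179.5, 0.1, -17.3]
contact_force: [-0.6, -0.6, 0.4]
gripper_width: 0.0004
```

Emit:
{"api": "carry_out", "payload": {
  "plan": [
    [0,0,-0.004,0,0,0],
    [0,0,-0.004,0,0,0],
    [0,0,-0.003,0,0,0]
  ]
}}

```text
time_s: 17.88
tcp_pos: [0.4866, -0.1305, 0.0762]
eef_rot: [179.5, 0.1, -17.3]
contact_force: [-4.9, 2.7, 12.0]
gripper_width: 0.0003
```

Emit:
{"api": "carry_out", "payload": {
  "plan": [
    [0,0,-0.003,0,0,0],
    [0,0,-0.003,0,0,0]
  ]
}}

```text
time_s: 18.05
tcp_pos: [0.4865, -0.1305, 0.0728]
eef_rot: [179.5, 0.0, -17.2]
contact_force: [-5.9, 2.7, 14.4]
gripper_width: 0.0003
```

Emit:
{"api": "carry_out", "payload": {
  "plan": [
    [0,0,-0.003,0,0,0],
    [0,0,-0.003,0,0,0]
  ]
}}

```text
time_s: 18.22
tcp_pos: [0.4864, -0.1306, 0.0711]
eef_rot: [179.5, -0.1, -17.1]
contact_force: [-14.0, 7.9, 37.0]
gripper_width: 0.0011
```

Emit:
{"api": "carry_out", "payload": {
  "plan": [
    [0,0,-0.003,0,0,0],
    [0,0,-0.003,0,0,0]
  ]
}}

```text
time_s: 18.38
tcp_pos: [0.4864, -0.1306, 0.0713]
eef_rot: [179.5, -0.2, -17.0]
contact_force: [-13.5, 5.9, 32.1]
gripper_width: 0.0004
```

The stop is at the same height as end A (0.071), with no further click at a 37 N peak. I retract.

Emit:
{"api": "carry_out", "payload": {
  "plan": [
    [0,0,0.01,0,0,0],
    [0,0,0.03,0,0,0],
    [0,0,0.035,0,0,0],
    [0,0,0.035,0,0,0],
    [0,0,0.02,0,0.003,-0.01],
    [0,0,0,0,0,0],
    [0,0,0,0,0,0],
    [0,0,0,0,0,0]
  ]
}}

```text
time_s: 19.05
tcp_pos: [0.4883, -0.1303, 0.2154]
eef_rot: [179.7, -0.9, -17.5]
contact_force: [-0.6, 0.0, -0.9]
gripper_width: -0.0
```

```bash
python3 look2.py v5
```

```text
[ 0.48832512 -0.13034712  0.21538617] [179.74300025  -0.86055794 -17.51081006] [ 0.08217762 -0.60619622 -0.26876491 -0.41318393  0.44380249  0.05336506] [-0.57877534  0.04379327 -0.89638505]
[array([256.28121059,  64.7667087 ]), array([255.18006993, 190.93706294])] [array([300.97, 213.53]), array([259.98, 219.01])]
[ 0.6121 -0.1709  0.081 ] [0.0001 0.0001]
[ 0.4859 -0.1302  0.0824] [0.0005 0.0005]
0.132599990749441 -17.85987766961648 [ 0.54899554 -0.15054328  0.08169566]
```

View pics/v5.png

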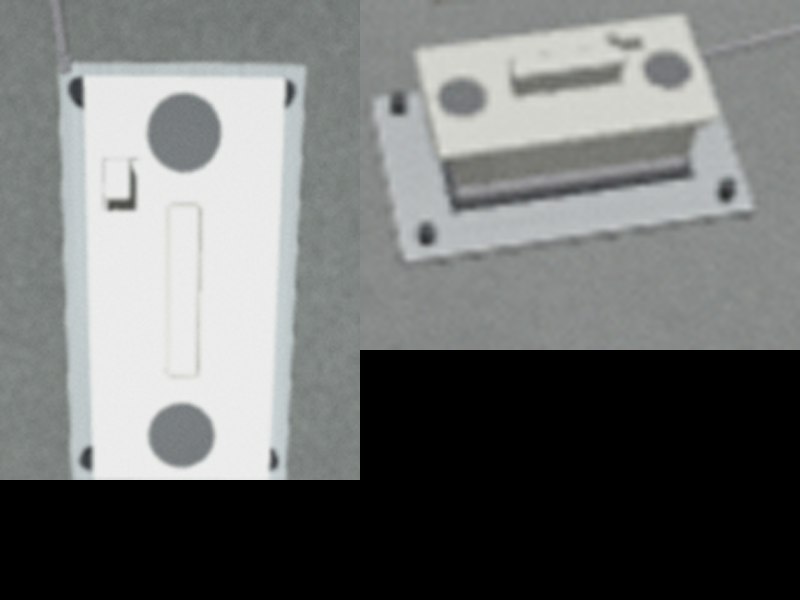

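Cover level, post through the window, gripper clear. I'm handing in.

```bash
python3 - <<'E'
from h import *
print(r.close_job())
E
```

```text
the job is handed in; nothing more can be done
None
```

The long cover is on the housing the right way round, post up through the window, and I judge both clips home. I handed the job in at about 19 s with the gripper well clear.

- **Fitting:** I gripped the cover by its rib and pressed it down over the housing. The force peaked at 38.8 N (about 41 N allowing for the 2 N held weight), and the +x end went down while the -x end stayed 13 mm high. I let go and pressed the -x disc with closed fingertips. The force rose to 15 N, then dropped to about 1 N as that end snapped down.
- **Check presses:** I pressed each disc again, up to 26 N on the +x end and 37 N on the -x end. Both stopped at the same height, 0.071 m, with no further click.
- **Final look:** The disc heights at rest are 0.081 m (+x end) and 0.082 m (-x end). The 1.4 mm difference is about the stated play plus measuring error. The bin, short cover, jar and screwdriver look unmoved in the side picture taken just before the last press.
- **Less certain:** I did not see a force drop for the +x click. I infer it from the end's low, level position and its solid stop. The overload joint cannot be read from here, so my only evidence that nothing was forced is that wrist readings stayed under 42 N. They were taken only at the end of each call, so a brief higher peak is not ruled out.

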